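# Worn drill bits into the leaning disposal bottle

### The arm

A 6-joint arm with a two-finger parallel gripper is mounted at the origin on the work surface. World frame = base frame: x ahead of the robot, y to its left, z up, the work surface at z = 0. Lengths are in m, angles in rad, forces in N, time in s.
With the tool pointing down it reaches from about 0.375 to 0.975 m from the base axis. Payload 3.8 kg.
Tool frame: the origin (TCP) lies midway between the tips of the shut fingers; the grasp point (between the pads) lies 19 mm behind it; z points along the fingers, y is the line along which they close (so a half turn about z gives the same grasp; the last joint's range is limited). The gripper opens to 88 mm and grips with 3 to 60 N. Pads are 18 mm wide; open, the fingers measure 123 mm over their backs; the gripper's body (75 mm by 187 mm) begins 45 mm behind the grasp point.
Start: joints at [1.087, 0.264, 1.604, -0, 1.274, -0.037], TCP at [0.292, 0.609, 0.239] pointing down, gripper open.
Joint ranges: [-2.63, 2.63], [-0.94, 2.18], [0.31, 2.57], [-1.31, 4.45], [0, 2.66], [-2.55, 2.55]. Speed limits (rad/s): [2.57, 2.57, 3.14, 3.14, 3.14, 3.14].

### API

Orientations are given as a rotation vector (axis times angle).
In Python, from cell import manip, inverse_kinematics, cams, order gives the robot as it stands. Calls block until the motion is done:
- manip.move_pose(position, orientation): joint-space move of the TCP to a pose.
- manip.move_linear(position, rate=0.15, rot=None): straight line of the TCP; rot=None keeps the orientation; rate is the mean speed in m/s.
- manip.set_joints(angles): joint-space move.
- manip.set_gripper(opening, force=None): finger opening in m; force is the grip in N (None keeps the last); returns when the fingers have stopped.
- manip.dwell(seconds).
- inverse_kinematics(position, orientation): joint angles nearest the present ones, or None.
- manip.state(): the state.
- cams.capture(name): name is "scene" or "top" or "wrist"; returns a dict with "image" (480x640x3 uint8, blue, green, red), "z_map" (480x640 float32, m along the optical axis (not along the pixel's ray), 0 where there is no reading), "intrinsics" (3x3 intrinsics, pixels), "k1" (the pictures are not rectified: a ray, as slopes to the right and down, at radius r is drawn at 1 + k1 r^2 times it, then the intrinsics apply), "position" and "orientation" of the camera in the world; the wrist camera has in their place "T_tool_cam" (4x4, takes a point from camera to tool coordinates, whose origin is the TCP and whose axes are the flange's). Camera axes: x right, y down, z forward; pixel columns grow to the right and rows downward; lengths in m; the calibration is good to about 2 mm. A picture is of the moment at which its call begins: read the wrist's pose just before it.
A pose or a line that the arm cannot do raises manip.IKError and nothing moves.
- order.close_job(): hands the job in; it is judged then, once.
The state is a dict: "clock": time; "joint_pos": joint angles; "joint_velocities": joint speeds; "tau": joint torques, N m; "tool_pos": TCP position; "tcp_rot": TCP orientation; "contact_force": force on the tool from outside, world axes, zero at the start; "moment": the same for the moment, N m; "gripper_width": finger opening in m; "grasp_force": force on a finger pad.
Only numpy, scipy, OpenCV 4.12 (cv2) and the standard library are available. Lean on these libraries where they do the work, as an engineer would, in place of code of your own. Each camera call takes 0.05 s, during which the arm holds its last target. There are 200 camera calls.

### The job

Two drill bits in the rack are worn out (red bands). Flip the yellow lid of the clear leaning disposal bottle right back, so that its mouth is clear, and leave it open, then pick the red-banded bits one at a time and feed each through the bottle's narrow neck so that both lie inside. Leave the green-banded bits standing in their rack and do not shift anything else on the bench.

Things in the scene. Friction and masses are not known exactly. Their poses are not given: they have to be found in the camera images.
- rack: dark wooden rack fixed to the bench, 75 x 230 x 55 mm, origin at the centre of its underside, z up. A single row of four holes along its y axis at y = -82.5, -27.5, +27.5 and +82.5 mm, each 45 mm deep (hole bottoms 10 mm above the bench); any bit may stand in any hole
- worn_a: long steel drill bit standing point down in a rack hole; wide red band round the shank and red shank end. 130 mm long: fluted part 18 mm diameter from the point (blunt cone, 7 mm) to 75 mm, then a smooth round shank 12 mm diameter from 79 mm to 130 mm; 0.09 to 0.18 kg. Origin at the point, z along the bit towards the shank end. It stands loosely (1.25 mm play all round) in a hole 45 mm deep, so 85 mm stick out of the rack. WORN: to be thrown away.
- worn_b: the second worn bit (red), same as worn_a
- good_a: long steel drill bit standing point down in a rack hole; wide green band round the shank and green shank end. 130 mm long: fluted part 18 mm diameter from the point (blunt cone, 7 mm) to 75 mm, then a smooth round shank 12 mm diameter from 79 mm to 130 mm; 0.09 to 0.18 kg. Origin at the point, z along the bit towards the shank end. It stands loosely (1.25 mm play all round) in a hole 45 mm deep, so 85 mm stick out of the rack. GOOD: to stay.
- good_b: the second good bit (green), same as good_a
- worn_a_top (a point): centre of the shank end of worn_a
- worn_b_top (a point): centre of the shank end of worn_b
- bottle: clear plastic disposal bottle fixed on a plywood stand, leaning 38 degrees from vertical, mouth towards the robot's side. Origin at the centre of its underside, z along its axis out of the mouth, x across it on the upper (hinge) side. Body 100 mm outside diameter up to 155 mm, cone shoulder to 170 mm, neck 36 mm outside and 28 mm inside diameter from 170 to 210 mm; walls 4 mm, inner floor at 5 mm
- mouth (a point): centre of the bottle's mouth plane, 210 mm along the bottle's axis; axes as the bottle's
- flip_lid (a joint): angle of the yellow flip-top lid over the mouth: 0 = shut, grows as it opens, stop at 2.3 rad; it starts shut or a little ajar. Its hinge is stiff (0.04 N m of friction) and the lid stays wherever it is left
- lid_hinge (a point): on the lid's hinge line, 24 mm from the mouth's centre towards the bottle's +x, 1 mm above the mouth plane; the hinge line is the bottle's y axis. Axes turn with the lid: x points from the tab to the hinge, z out of the lid's upper face
- lid_tab (a point): middle of the lid's tab, the place to pinch it by its two narrow sides: 78 mm from the hinge line along the lid's -x and 5 mm above the lid's underside. The tab is a tongue 16 mm wide (across y), 10 mm thick, in the plane of the lid; free from 49 mm to 95 mm from the hinge, beyond the round lid (48 mm diameter, 7 mm thick). Axes as lid_hinge
- glue: bystander: yellow glue bottle with a red cap, 56 mm diameter, 150 mm tall, standing; leave alone
- wax_tin: bystander: low blue tin, 76 mm diameter, 45 mm tall; leave alone
- offcut: bystander: brown wooden block lying flat, 120 x 60 x 35 mm; leave alone
- tape: bystander: orange tape-measure case, 65 x 35 x 60 mm; leave alone
- screwdriver: bystander: screwdriver lying on the bench; leave alone
- hammer: bystander: hammer lying on the bench; leave alone

How it is judged:
By the outcome, as a careful person would: the job done as asked, in the order asked, and still so for the second after the job is handed in, with the robot touching nothing.
It also fails if it takes over 69 s, if anything falls off the work surface, if the arm or the gripper's body presses on something with over 40 N, if the wrist force passes 120 N, or if a joint passes its speed limit or range.

## Working session

There is one attempt and no reset: what is moved stays moved. The work goes in short steps, each a Python script; the robot and the scene stay as the last script left them, time stands still between calls to the robot, and variables do not carry over. Pictures are saved under pics/ and viewed, at most 10 in all, crops included, and the job is handed in when it is done.

```bash
ls; mkdir -p pics; python3 - <<'E'
from cell import manip,cams
import cv2,numpy as np
for n in ["scene","top"]:
    c=cams.capture(n); cv2.imwrite(f"pics/{n}0.png",c["image"]); np.savez(f"{n}0.npz",**c)
    print(n,c["position"],c["orientation"],c["intrinsics"],c["k1"])
print(manip.state())
print(cams.capture("wrist")["T_tool_cam"])
E
```

```text
pics
scene [0.96837438 0.72571579 1.13733781] [-0.65658342 -2.7184274   1.01339622] [[555.11422969   0.         325.88817315]
 [  0.         555.11422969 241.46109327]
 [  0.           0.           1.        ]] -0.03845623967362243
top [ 0.50822068 -0.03442715  1.24309684] [-2.13521403  2.19429533 -0.0761385 ] [[474.15508264   0.         324.1598179 ]
 [  0.         474.15508264 234.25451984]
 [  0.           0.           1.        ]] -0.06115289806020848
{'clock': 0.1, 'joint_pos': array([ 1.08710207e+00,  2.64655694e-01,  1.60519489e+00,  2.06762655e-05,
        1.27368317e+00, -3.69211396e-02]), 'joint_velocities': array([-0.00070438, -0.00186233, -0.0026299 , -0.00138978,  0.00071257,
        0.00032088]), 'tau': array([ 1.42219560e-03, -5.03618217e+01, -3.58072972e+01,  7.32695404e-02,
        2.33311986e-02, -3.18899868e-05]), 'tool_pos': array([0.29136073, 0.60819633, 0.23755038]), 'tcp_rot': array([-6.95861472e-01, -3.06302363e+00,  2.93788790e-03]), 'contact_force': array([-0.35526763, -0.26703765,  0.05092394]), 'moment': array([ 0.00140552, -0.0262242 ,  0.00975576]), 'grasp_force': 0.0, 'gripper_width': 0.0878688736774397}
[[ 1.28130538e-03 -9.51291903e-01 -3.08288944e-01  8.09674707e-02]
 [ 9.99999159e-01  1.15705770e-03  5.85829259e-04 -6.55622645e-04]
 [-2.00586535e-04 -3.08289435e-01  9.51292586e-01 -1.45614313e-01]
 [ 0.00000000e+00  0.00000000e+00  0.00000000e+00  1.00000000e+00]]
```

View pics/scene0.png

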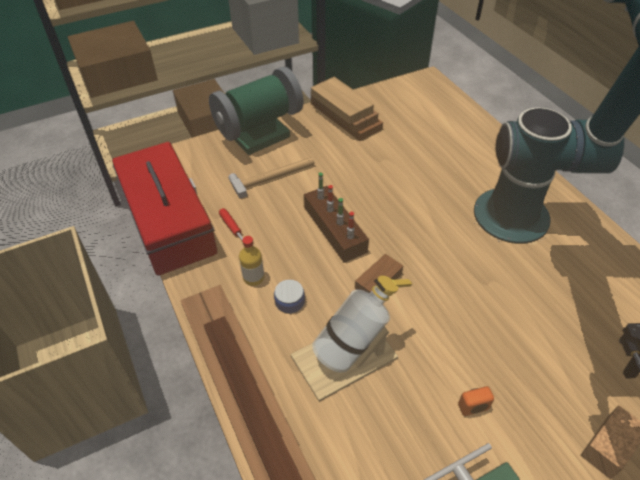

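View pics/top0.png

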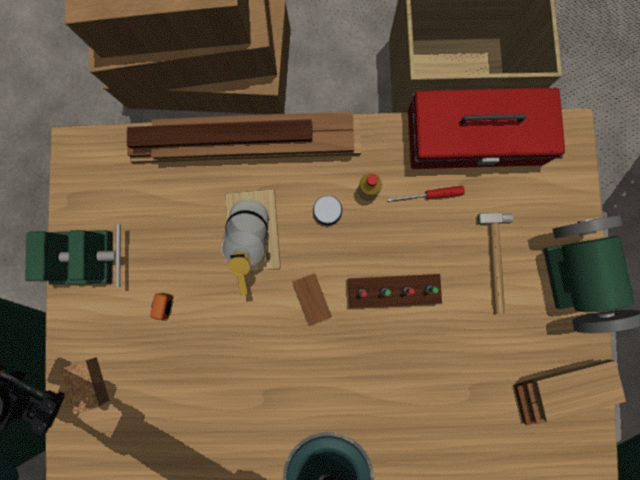

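The scene view shows the rack at (335,220) and the leaning bottle at (350,330), with its yellow lid at (390,285). In the top view the red bits are at (362,294) and (409,291), the green ones at (386,293) and (432,290), and the lid is at (240,265) with its tab tip at (243,293). Next I'll turn these into 3-D points.

```bash
cat > h.py <<'E'
import numpy as np,cv2
from scipy.spatial.transform import Rotation as R
def pose(c,st=None):
    if "T_tool_cam" in c:
        T=np.eye(4);T[:3,:3]=R.from_rotvec(st["tcp_rot"]).as_matrix();T[:3,3]=st["tool_pos"]
        T=T@c["T_tool_cam"];return T[:3,3],T[:3,:3]
    return c["position"],R.from_rotvec(c["orientation"]).as_matrix()
def slopes(c,uv):
    K=c["intrinsics"];d=(np.atleast_2d(uv)-K[:2,2])/[K[0,0],K[1,1]];s=d.copy()
    for _ in range(8): s=d/(1+float(c["k1"])*(s**2).sum(1,keepdims=True))
    return np.c_[s,np.ones(len(s))]
def rays(c,uv,st=None):
    p,Rm=pose(c,st);return p,slopes(c,uv)@Rm.T
def onplane(c,uv,z,st=None):
    p,d=rays(c,uv,st);return p+d*((z-p[2])/d[:,2:])
def pts(c,mask,st=None):
    v,u=np.nonzero(mask&(c["z_map"]>0));p,d=rays(c,np.c_[u,v],st)
    return p+d*c["z_map"][v,u][:,None]
def hsv(c): return cv2.cvtColor(c["image"],cv2.COLOR_BGR2HSV)
def mask(c,lo,hi): return cv2.inRange(hsv(c),np.array(lo),np.array(hi))>0
def red(c): return mask(c,(0,120,60),(8,255,255))|mask(c,(172,120,60),(180,255,255))
def green(c): return mask(c,(45,80,40),(85,255,255))
def yellow(c): return mask(c,(20,130,60),(34,255,255))
def blobs(m,mn=4):
    n,l,s,ce=cv2.connectedComponentsWithStats(m.astype(np.uint8));
    return [(s[i,4],ce[i],l==i) for i in range(1,n) if s[i,4]>=mn]
def load(n): return {k:v for k,v in np.load(n).items()}
E
python3 - <<'E'
from h import *
np.set_printoptions(precision=4,suppress=True)
for n in ["scene","top"]:
    c=load(n+"0.npz");print("==",n)
    for nm,f in [("red",red),("green",green),("yellow",yellow)]:
        for a,ce,m in blobs(f(c)):
            q=pts(c,m)
            if len(q)<4 or not(.2<np.median(q[:,0])<.85 and abs(np.median(q[:,1]))<.45):continue
            print(nm,a,ce.round(1),"med",np.median(q,0),"zmax",np.percentile(q[:,2],[5,95]),"on.14",onplane(c,ce,.14)[0][:2])
            if nm=="yellow":
                mu=q.mean(0);w,V=np.linalg.eigh(np.cov((q-mu).T));print(" lid?",mu,np.sqrt(w),V[:,0],V[:,2],q[q[:,0].argmin()],q[q[:,0].argmax()])
E
```

```text
== scene
red 16 [330.  186.5] med [ 0.4736 -0.2053  0.1397] zmax [0.1366 0.1449] on.14 [ 0.4745 -0.2056]
red 25 [329.8 196.3] med [ 0.4758 -0.2031  0.1082] zmax [0.0965 0.118 ] on.14 [ 0.4917 -0.1735]
red 231 [228.8 220.5] med [ 0.7266 -0.3219  0.0225] zmax [0.0145 0.0283] on.14 [ 0.7521 -0.2114]
red 18 [351.  213.5] med [ 0.4726 -0.0963  0.1387] zmax [0.1359 0.1415] on.14 [ 0.4729 -0.0955]
red 31 [350.5 222.9] med [ 0.4745 -0.0931  0.1113] zmax [0.0966 0.1231] on.14 [ 0.4895 -0.0683]
red 90 [247.3 240.6] med [ 0.7379 -0.1219  0.1485] zmax [0.1416 0.1521] on.14 [ 0.736  -0.1297]
green 8 [320.1 173.9] med [ 0.4751 -0.2593  0.1402] zmax [0.1377 0.1435] on.14 [ 0.4755 -0.2607]
green 9 [340.3 199.8] med [ 0.4735 -0.1527  0.138 ] zmax [0.1359 0.141 ] on.14 [ 0.4737 -0.1502]
yellow 363 [249.9 257.1] med [ 0.7429 -0.1107  0.1008] zmax [0.0806 0.1213] on.14 [ 0.7497 -0.0798]
 lid? [ 0.7411 -0.1115  0.1007] [0.0061 0.013  0.0139] [-0.1716 -0.8698 -0.4626] [ 0.5836 -0.4681  0.6636] [ 0.7126 -0.124   0.0948] [ 0.7634 -0.128   0.0954]
yellow 345 [392.3 283.5] med [0.5338 0.1774 0.2134] zmax [0.1
[... 3635 characters left out ...]

green 35 [434.2 289.5] med [ 0.4747 -0.2647  0.1402] zmax [0.0545 0.1446] on.14 [ 0.474  -0.2637]
green 32 [387.1 292.1] med [ 0.4711 -0.1544  0.1395] zmax [0.113  0.1425] on.14 [ 0.4709 -0.1547]
yellow 258 [369.2 186.6] med [ 0.7233 -0.1221  0.1021] zmax [0.0877 0.1163] on.14 [ 0.7188 -0.1221]
 lid? [ 0.7263 -0.1252  0.1009] [0.0113 0.0137 0.0176] [ 0.8528 -0.2268  0.4704] [ 0.5157  0.5079 -0.69  ] [ 0.7073 -0.1271  0.0905] [ 0.7799 -0.1258 -0.0002]
yellow 527 [240.1 270.4] med [0.5333 0.1709 0.213 ] zmax [0.1873 0.2276] on.14 [0.5301 0.1856]
 lid? [0.5284 0.1718 0.2092] [0.0105 0.0189 0.0291] [ 0.1286 -0.978  -0.1645] [-0.6235  0.0493 -0.7802] [0.4762 0.1642 0.1838] [0.5695 0.1815 0.2037]
```

```bash
cat >> h.py <<'E'
def rot(z,y):
    z=np.array(z,float);z/=np.linalg.norm(z);y=np.array(y,float);y-=z*(y@z);y/=np.linalg.norm(y)
    return R.from_matrix(np.c_[np.cross(y,z),y,z]).as_rotvec()
E
python3 - <<'E'
from h import *
from cell import manip,cams,inverse_kinematics as ik
np.set_printoptions(precision=4,suppress=True)
manip.move_pose([.48,.17,.36],rot([0,0,-1],[0,1,0]))
st=manip.state();c=cams.capture("wrist")
cv2.imwrite("pics/w1.png",c["image"]);np.savez("w1.npz",tool_pos=st["tool_pos"],tcp_rot=st["tcp_rot"],**c)
print(st["clock"],st["joint_pos"],st["tool_pos"])
for a,ce,m in blobs(yellow(c),100):
    q=pts(c,cv2.erode(m.astype(np.uint8),np.ones((3,3)))>0,st);mu=np.median(q,0);print(a,ce,mu,q.min(0),q.max(0))
# IK check of lid arc in the x-z plane, nominal
B=np.radians(38)
for s in (1,-1):
  for phi in (90,75,60,38,20,0,-15,-30,-45):
    p=np.radians(phi);z=np.array([np.sin(p),0,-np.cos(p)]);out=[]
    for th in (0,30,60,90,110,130):
      t=np.radians(th);d=np.array([-np.cos(B+0-t+0),0,-np.sin(B-t)])
      g=np.array([.57,.172,.23])+.078*d+.019*z
      out.append(ik(g,rot(z,[0,s,0])) is not None)
    print(s,phi,out)
E
```

```text
1.9417 [ 0.2923 -0.1059  1.782   0.0003  1.4658 -1.279 ] [0.4799 0.1705 0.3597]
3536 [320.4327 278.808 ] [0.5332 0.1747 0.2141] [0.4779 0.1536 0.1827] [0.5587 0.1982 0.23  ]
111 [125.1171 336.018 ] [ 0.7102 -0.1157  0.0129] [ 0.7082 -0.131   0.0072] [ 0.7159 -0.1081  0.017 ]
1 90 [False, False, False, False, False, True]
1 75 [False, False, False, False, True, True]
1 60 [False, False, False, False, False, False]
1 38 [True, True, True, True, True, True]
1 20 [True, True, True, True, True, True]
1 0 [True, True, True, True, True, True]
1 -15 [True, True, True, True, True, True]
1 -30 [True, True, True, True, True, True]
1 -45 [True, True, True, True, True, True]
-1 90 [False, False, False, False, False, True]
-1 75 [False, False, False, False, True, True]
-1 60 [False, False, False, False, False, False]
-1 38 [True, True, True, True, True, True]
-1 20 [True, True, True, True, True, True]
-1 0 [True, True, True, True, True, True]
-1 -15 [True, True, True, True, True, True]
-1 -30 [True, True, True, True, True, True]
-1 -45 [True, True, True, True, True, True]
```

View pics/w1.png

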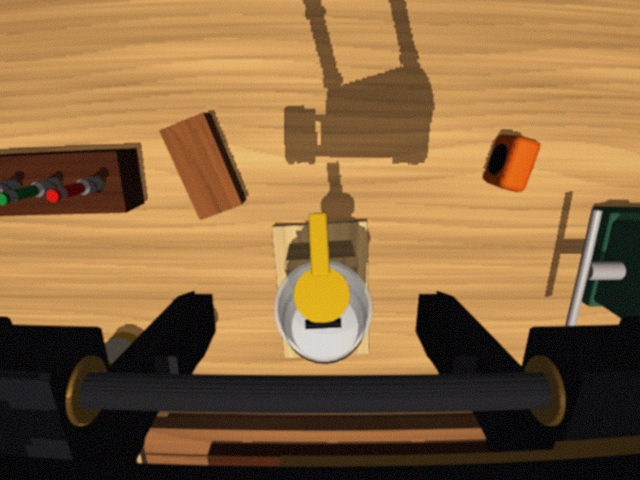

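The wrist picture shows the lid nearly shut: disc at (322,296), tab running up to (317,213), bottle body below it at (323,320), and the tab roughly along the image's vertical. Next I'll fit the lid plane.

```bash
python3 - <<'E'
from h import *
np.set_printoptions(precision=4,suppress=True)
c=load("w1.npz");st=c
m=max(blobs(yellow(c),100),key=lambda b:b[0])[2]
v=np.arange(480)[:,None]*np.ones((1,640))
def plane(q):
    for _ in range(4):
        mu=q.mean(0);n=np.linalg.svd(q-mu,full_matrices=False)[2][2];n*=np.sign(n[2])
        r=(q-mu)@n;q=q[abs(r)<max(.002,1.5*r.std())]
    return mu,n,r.std(),len(q)
e=cv2.erode(m.astype(np.uint8),np.ones((3,3)))>0
for nm,mm in (("disc",e&(v>272)),("tab",e&(v<262))):
    q=pts(c,mm,st);mu,n,s,k=plane(q);print(nm,mu,n,s,k,"tilt",np.degrees(np.arctan2(-n[0],n[2])), np.degrees(np.arctan2(n[1],n[0])))
P=pose(c,st)
# widths per row of tab and disc extents
for r in (216,225,235,245,255,262,270,275,285,295,305,315,320,322,324):
    u=np.nonzero(m[r])[0]
    if len(u): print(r,u.min(),u.max(),(u.min()+u.max())/2, c["z_map"][r,int(u.mean())])
E
```

```text
disc [0.5401 0.1757 0.2184] [-0.5144 -0.0323  0.857 ] 0.0007311293007424728 2133 tilt 30.97371097544875 -176.40938267088745
tab [0.4966 0.1733 0.1954] [-0.5159 -0.0503  0.8552] 0.0007045150519302522 781 tilt 31.101260720703152 -174.43322810854892
216 308 326 317.0 0.33029327
225 309 327 318.0 0.32721886
235 309 327 318.0 0.32577962
245 309 328 318.5 0.3224808
255 308 328 318.0 0.32202253
262 311 328 319.5 0.32007065
270 308 335 321.5 0.3183726
275 302 341 321.5 0.3200887
285 295 347 321.0 0.31931603
295 294 349 321.5 0.3158923
305 296 347 321.5 0.31601718
315 303 340 321.5 0.31275198
320 307 335 321.0 0.31268492
322 311 330 320.5 0.31276807
```

```bash
python3 - <<'E'
from h import *
np.set_printoptions(precision=4,suppress=True)
c=load("w1.npz");st=c
m=max(blobs(yellow(c),100),key=lambda b:b[0])[2]
vv=np.nonzero(m)[0];print(vv.min(),vv.max())
n=np.array([-.515,-.036,.856]);n/=np.linalg.norm(n)
def hit(uv,p0):
    p,d=rays(c,[uv],st);d=d[0];return p+d*((p0-p)@n/(d@n))
D=np.array([.5401,.1757,.2184]);Tb=np.array([.4966,.1733,.1954])
print("tab above disc",(Tb-D)@n)
tip=hit((317,vv.min()-.5),Tb);far=hit((321,vv.max()+.5),D);L=hit((293.5,295.5),D);Rr=hit((349.5,295.5),D)
print(tip,far,np.linalg.norm(tip-far),np.linalg.norm(L-Rr),(L+Rr)/2)
C=(L+Rr)/2
d=tip-C;d-=n*(n@d);d/=np.linalg.norm(d);print("d",d,"az",np.degrees(np.arctan2(d[1],d[0])), "tip from centre",(tip-C)@d,"far",(far-C)@d)
E
```

```text
213 323
tab above disc 0.00280194111454702
[0.4769 0.1721 0.1835] [0.5595 0.1755 0.23  ] 0.09483223614790522 0.04688690213523468 [0.5398 0.1759 0.2182]
d [-0.8548 -0.0509 -0.5164] az -176.59267654718988 tip from centre 0.07182931428226645 far -0.02294848500211333
```

```bash
cat >> h.py <<'E'
A=np.radians(-176.5);hh=np.array([np.cos(A),np.sin(A),0]);Z=np.array([0,0,1.]);L=np.radians(38)
zb=np.sin(L)*hh+np.cos(L)*Z; xb=-np.cos(L)*hh+np.sin(L)*Z; yb=np.cross(zb,xb)
H=np.array([.5636,.1773,.2243]); M=H-.024*xb-.001*zb
Y=np.cross(Z,-hh)   # about world +y
def tz(phi): return -np.sin(phi)*hh-np.cos(phi)*Z
def lidpose(th,phi,back=0):
    d=-xb*np.cos(th)+zb*np.sin(th);n=zb*np.cos(th)+xb*np.sin(th);z=tz(phi)
    return H+.078*d+.005*n+(.017-back)*z, rot(z,Y)
E
python3 - <<'E'
from h import *
from cell import manip,cams,inverse_kinematics as ik
np.set_printoptions(precision=3,suppress=True)
print(M,zb,yb)
rd=np.radians;th=np.linspace(rd(7),2.24,12);ph=np.linspace(rd(33),rd(-42),12)
for t,p in zip(th,ph):
    q=ik(*lidpose(t,p));print(np.degrees(t).round(),q)
    assert q is not None
p,r=lidpose(th[0],ph[0],.09);manip.set_gripper(.05)
manip.move_pose(p,r)
p,r=lidpose(th[0],ph[0]);manip.move_linear(p,rate=.12)
manip.set_gripper(.0,force=10);s=manip.state();print("grip",s["gripper_width"],s["grasp_force"],s["contact_force"],s["clock"])
if .012<s["gripper_width"]<.02:
    for t,f in zip(th[1:],ph[1:]):
        p,r=lidpose(t,f);manip.move_linear(p,rate=.08,rot=r)
        s=manip.state();print(np.degrees(t).round(),s["gripper_width"].round(4),s["contact_force"],s["clock"])
E
```

```text
[0.545 0.176 0.209] [-0.615 -0.038  0.788] [-0.061  0.998  0.   ]
7.0 [ 0.402 -0.259  2.36  -0.373  0.522 -0.955]
18.0 [ 0.377 -0.241  2.28  -0.221  0.678 -1.112]
29.0 [ 0.353 -0.205  2.193 -0.129  0.832 -1.208]
40.0 [ 0.329 -0.153  2.101 -0.069  0.983 -1.271]
51.0 [ 0.307 -0.088  2.005 -0.027  1.128 -1.315]
62.0 [ 0.286 -0.015  1.906  0.004  1.269 -1.347]
73.0 [ 0.268  0.067  1.805  0.029  1.405 -1.37 ]
84.0 [ 0.252  0.154  1.703  0.048  1.537 -1.387]
95.0 [ 0.238  0.246  1.6    0.065  1.666 -1.399]
106.0 [ 0.227  0.341  1.498  0.08   1.791 -1.407]
117.0 [ 0.216  0.438  1.398  0.095  1.913 -1.412]
128.0 [ 0.208  0.536  1.3    0.109  2.031 -1.413]
grip 0.015943186225004045 9.999955454841256 [-0.248 -0.508 -0.376] 4.9333Traceback (most recent call last):
  File "<stdin>", line 16, in <module>
AttributeError: 'float' object has no attribute 'round'
```

```bash
python3 - <<'E'
from h import *
from cell import manip,cams,inverse_kinematics as ik
np.set_printoptions(precision=3,suppress=True)
rd=np.radians;th=np.linspace(rd(7),2.24,12);ph=np.linspace(rd(33),rd(-42),12)
for t,f in zip(th[2:],ph[2:]):
    p,r=lidpose(t,f);manip.move_linear(p,rate=.08,rot=r)
    s=manip.state();print(round(np.degrees(t)),round(s["gripper_width"],4),s["contact_force"],s["clock"])
    if abs(s["contact_force"]).max()>25: break
else:
    manip.set_gripper(.05)
    p,r=lidpose(th[-1],ph[-1],.09);manip.move_linear(p,rate=.15)
    c=cams.capture("scene");print(manip.state()["clock"],manip.state()["contact_force"])
    cv2.imwrite("pics/s2.png",cv2.resize(c["image"][180:400,270:490],None,fx=2.5,fy=2.5))
E
```

```text
29 0.0158 [-1.533  0.682  0.702] 5.6
40 0.0156 [-2.035  1.38   1.66 ] 5.9333
51 0.0157 [-2.284  0.416  1.212] 6.2667
62 0.0155 [-2.288 -0.919  2.683] 6.5917
73 0.0161 [-1.752  0.74   1.627] 6.9167
84 0.0159 [-1.244  0.038  2.355] 7.2417
95 0.0158 [-1.494 -0.654  3.682] 7.5667
106 0.016 [-2.363 -0.289  4.183] 7.8917
117 0.0156 [-1.241 -1.188  2.154] 8.2083
128 0.0159 [-0.913 -1.068  0.782] 8.525
9.9833 [-0.269 -0.55  -0.52 ]
```

View pics/s2.png

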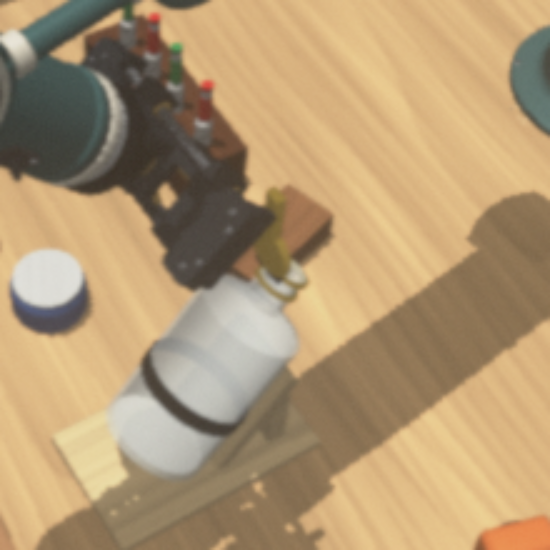

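The lid now stands upright at about (270,225) in the crop and the mouth rim is clear at (282,282). Next, one look down the neck axis to check the mouth position.

```bash
python3 - <<'E'
from h import *
from cell import manip,cams,inverse_kinematics as ik
np.set_printoptions(precision=4,suppress=True)
s=manip.state();manip.move_linear(s["tool_pos"]+[0,0,.06],rate=.2)
manip.move_pose([.42,.168,.45],rot([0,0,-1],Y))
manip.move_pose(M+.12*zb,rot(-zb,Y))
st=manip.state();c=cams.capture("wrist")
cv2.imwrite("pics/w3.png",c["image"]);np.savez("w3.npz",tool_pos=st["tool_pos"],tcp_rot=st["tcp_rot"],**c)
print(st["clock"],st["joint_pos"],st["tool_pos"])
p,Rm=pose(c,st);v=(M-p)@Rm;sl=v[:2]/v[2];print("M pix",c["intrinsics"][:2,:2]@(sl*(1+c["k1"]*(sl@sl)))+c["intrinsics"][:2,2],v[2])
for k in (.005,.02,.05,.07,.09): print(k,ik(M+k*zb,rot(-zb,Y)))
print(ik([.473,-.0975,.103],rot([0,0,-1],[1,0,0])),ik([.473,-.0975,.103],rot([0,0,-1],[-1,0,0])))
E
```

```text
12.2583 [ 0.4625 -0.496   2.296  -0.3601  0.7527 -0.9794] [0.4728 0.1719 0.3037]
M pix [314.7999 233.0284] 0.2777644894928419
0.005 [ 0.3883 -0.2557  2.3138 -0.4373  0.4862 -0.9175]
0.02 [ 0.3966 -0.2902  2.3154 -0.4208  0.5192 -0.9321]
0.05 [ 0.4142 -0.3572  2.3154 -0.3945  0.5871 -0.9545]
0.07 [ 0.427  -0.4001  2.3131 -0.3813  0.6334 -0.965 ]
0.09 [ 0.4407 -0.4413  2.3089 -0.3711  0.6804 -0.9725]
[-0.2549  0.0301  2.1395 -0.      0.972  -0.2549] None
```

View pics/w3.png

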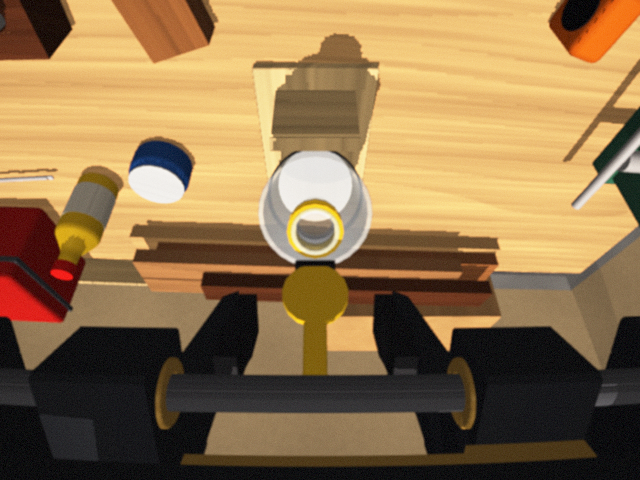

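The yellow mouth rim is at about (315,229) with the open lid below it at (315,295), and the predicted mouth is (315,233). I'll measure the offset, then go look at the rack.

```bash
python3 - <<'E'
from h import *
from cell import manip,cams,inverse_kinematics as ik
np.set_printoptions(precision=4,suppress=True)
c=load("w3.npz");st=c
y=yellow(c);y[258:]=False;y[:190]=False;y[:,:275]=False;y[:,355:]=False
k=max(blobs(y,50),key=lambda b:b[0])[2].astype(np.uint8)
cs,hi=cv2.findContours(k,cv2.RETR_CCOMP,cv2.CHAIN_APPROX_NONE)
for q in cs:
    if len(q)>30:
        e=cv2.fitEllipse(q);p,d=rays(c,[e[0]],st);d=d[0];X=p+d*((M-p)@zb/(d@zb));print(e,"on mouth plane",X,"off from M xb,yb",(X-M)@xb,(X-M)@yb)
q=pts(c,k>0,st);mu=q.mean(0);n=np.linalg.svd(q-mu,full_matrices=False)[2][2];print("ring depth: offset along zb",np.median((q-M)@zb),"xb,yb",(mu-M)@xb,(mu-M)@yb,"n",n,zb)
manip.move_pose([.473,-.152,.33],rot([0,0,-1],[1,0,0]))
st=manip.state();c=cams.capture("wrist")
cv2.imwrite("pics/w4.png",c["image"]);np.savez("w4.npz",tool_pos=st["tool_pos"],tcp_rot=st["tcp_rot"],**c)
print(st["clock"],st["joint_pos"],st["tool_pos"])
for nm,f in (("red",red),("green",green)):
    for a,ce,m in blobs(f(c),30):
        q=pts(c,m,st);top=q[q[:,2]>.134]
        print(nm,a,ce,onplane(c,ce,.14,st)[0],"top pts",len(top),np.mean(top,0) if len(top) else None)
E
```

```text
((314.7873229980469, 228.7532501220703), (55.40298080444336, 57.041046142578125), 1.2941803932189941) on mouth plane [0.5428 0.176  0.2067] off from M xb,yb -0.0032600418068132997 -1.189145903551806e-05
((314.8221130371094, 231.42852783203125), (48.119476318359375, 49.76137161254883), 88.7032699584961) on mouth plane [0.5444 0.1761 0.208 ] off from M xb,yb -0.0012227336032887928 1.522996794004229e-05
ring depth: offset along zb -0.00100581120893932 xb,yb -0.006935849246220895 -9.11195547348665e-05 n [ 0.6349  0.1996 -0.7464] [-0.6145 -0.0376  0.788 ]
13.5417 [-0.3602 -0.1232  1.8505  0.0004  1.4141 -0.3616] [ 0.4732 -0.1515  0.33  ]
red 226 [310.4204 147.4071] [ 0.4682 -0.0952  0.14  ] top pts 173 [ 0.4687 -0.0953  0.1401]
red 802 [602.081  186.7968] [ 0.7388 -0.1268  0.14  ] top pts 792 [ 0.7326 -0.1255  0.1478]
red 33 [292.6364 197.7879] [ 0.4522 -0.1395  0.14  ] top pts 0 None
red 35 [340.5429 212.6   ] [ 0.4955 -0.1531  0.14  ] top pts 0 None
red 383 [312.658  260.7755] [ 0.4702 -0.2     0.14  ] top pts 146 [ 0.4705 -0.2043  0.1396]
red 1154 [599.7461 264.2721] [ 0.7549 -0.2039  0.14  ] top pts 0 None
red 874 [495.8707 304.4119] [ 0.654  -0.2468  0.14  ] top pts 0 None
red 2001 [614.3113 320.3773] [ 0.7883 -0.2676  0.14  ] top pts 81 [ 0.5482 -0.1233  0.3967]
green 253 [313.4625 211.4269] [ 0.4709 -0.1521  0.14  ] top pts 158 [ 0.471  -0.1557  0.1397]
green 132 [314.4545 301.5682] [ 0.472  -0.2429  0.14  ] top pts 0 None
green 120 [313.5    319.2417] [ 0.4711 -0.2626  0.14  ] top pts 119 [ 0.4711 -0.2629  0.1396]
```

View pics/w4.png

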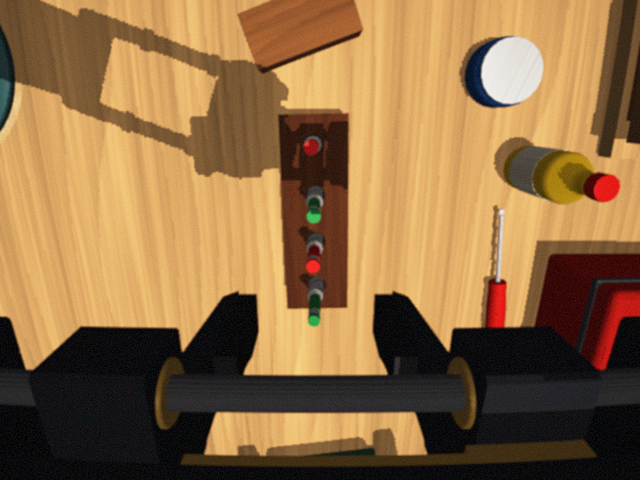

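The wrist picture shows the worn bits with red tops at (312,147) and (313,266), and the green tops at (314,215) and (314,320). All heights come out near 0.140 m, as they should. Now I'll pick the first worn bit.

```bash
cat >> h.py <<'E'
M2=M-.002*xb
G=.093  # TCP to bit point
def pick(manip,x,y):
    r=rot([0,0,-1],[1,0,0]);manip.set_gripper(.05)
    manip.move_pose([x,y,.17],r);manip.move_linear([x,y,.103],rate=.12)
    manip.set_gripper(0,force=30);s=manip.state();print("grip",s["gripper_width"],s["contact_force"],s["clock"])
    if not .010<s["gripper_width"]<.0145: return False
    manip.move_linear([x,y,.30],rate=.2);s=manip.state();print("up",s["gripper_width"],s["contact_force"],s["clock"]);return s["gripper_width"]>.01
def pre(manip): manip.move_pose(M2+(G+.025)*zb,rot(-zb,Y))
E
python3 - <<'E'
from h import *
from cell import manip,cams
np.set_printoptions(precision=3,suppress=True)
if pick(manip,.4695,-.0965):
    pre(manip)
    st=manip.state();c=cams.capture("wrist");print(st["tool_pos"],M2,st["clock"],st["contact_force"])
    cv2.imwrite("pics/w5.png",c["image"]);np.savez("w5.npz",tool_pos=st["tool_pos"],tcp_rot=st["tcp_rot"],**c)
E
```

```text
grip 0.010542057573469916 [0.203 0.202 0.913] 15.9167
up 0.010738418989089638 [-0.504  0.075 -1.51 ] 17.05
[0.471 0.171 0.3  ] [0.544 0.176 0.208] 18.0917 [-0.307 -0.581 -1.356]
```

View pics/w5.png

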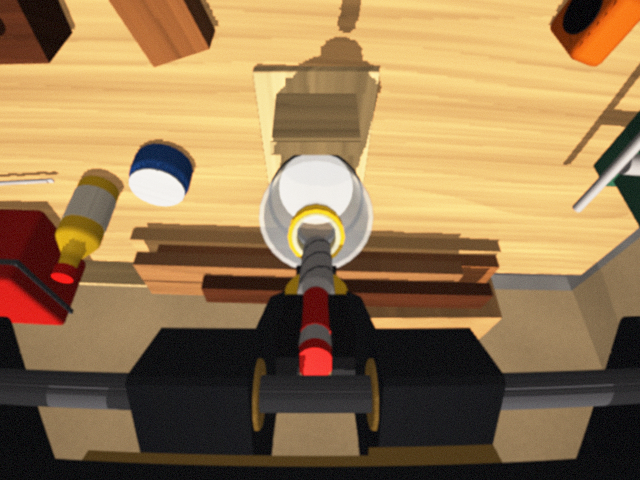

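The bit is held with its shank end at about (315,360) and its point at about (316,245), just short of the rim at (316,230). I'll compare the bit's axis with the tool axis in the image.

```bash
python3 - <<'E'
from h import *
np.set_printoptions(precision=4,suppress=True)
c=load("w5.npz");T=np.linalg.inv(c["T_tool_cam"])
def px(t):
    v=T@[*t,1];s=v[:2]/v[2];return c["intrinsics"][:2,:2]@(s*(1+c["k1"]*(s@s)))+c["intrinsics"][:2,2]
for k in (-.037,-.019,0,.01,.05,.086,.093): print(k,px([0,0,k]),px([.006,0,k]),px([0,.009,k]))
m=red(c);m[:,:290]=0;m[:,345:]=0;v,u=np.nonzero(m[250:380]);v+=250
for r in range(285,380,8):
    w=u[v==r]
    if len(w): print(r,w.min(),w.max(),w.mean())
g=cv2.cvtColor(c["image"],cv2.COLOR_BGR2GRAY)
for r in (236,240,244,250,256,262,270): print(r,g[r,290:346:2])
E
```

```text
-0.037 [314.8571 367.3639] [314.8728 352.5241] [341.0573 367.3389]
-0.019 [314.86   338.5872] [314.8741 325.0256] [338.0649 338.5783]
0 [314.8626 314.5397] [314.8753 302.149 ] [335.556  314.5401]
0.01 [314.8639 303.8511] [314.8758 292.0094] [334.4385 303.8547]
0.05 [314.8678 270.582 ] [314.8777 260.5564] [330.951  270.5917]
0.086 [314.8705 249.3811] [314.8791 240.5934] [328.7215 249.3925]
0.093 [314.8709 245.9241] [314.8793 237.3439] [328.3575 245.9356]
293 304 327 315.5
301 303 327 315.0
309 303 327 315.0
317 303 328 315.5
325 302 328 315.92857142857144
333 329 331 330.0
341 304 325 314.5
349 299 331 315.0
357 299 332 315.5
365 299 332 315.5
373 300 329 314.5
236 [214 229 239 206 122 106 101 102 103  99  95  92  92  83  90  89  97 104
 107  99  97 110 131 228 239 226 212 204]
240 [213 228 241 212 119 118 130 108  90  83  80  72  60  60  64  58  50  59
  81 114 132 112 133 228 239 221 211 194]
244 [214 219 239 236 176 112 105 101  77  66  64  74  80  75  75  79  81  79
  76  71  94 119 197 234 227 187 187 167]
250 [176 206 214 232 245 234 171  71  76  77  79  77  78  73  74  76  72  73
  81  83 135 225 223 174 142 155 167 169]
256 [172 170 176 194 190 176  92  76  65  54  65  74  74  81  75  80  74  76
  71  71  73 125 151 164 166 165 167 164]
262 [230 220 200 186 181 166  82  66  82  81  77  81  77  80  81  81  84  81
  75  78  82 145 176 184 200 219 225 218]
270 [145 150 142  68  16  48  75  81  68  50  51  67  76  74  80  79  80  79
  78  73  64  42  21  61  88  89  88  80]
```

Bit and tool axis agree within about 1 mm, so I'll insert it.

```bash
cat >> h.py <<'E'
def insert(manip,cams,tag):
    for k in (.015,-.005,-.02,-.035,-.05,-.065,-.075,-.085):
        manip.move_linear(M2+(G+k)*zb,rate=.06);s=manip.state();f=s["contact_force"]
        print(k,f.round(1),round(s["gripper_width"],4),round(s["clock"],2))
        if np.linalg.norm(f)>10: print("STOP");return False
    manip.set_gripper(.03);manip.dwell(.4)
    manip.move_linear(M2+(G+.03)*zb,rate=.2)
    st=manip.state();c=cams.capture("wrist");print(st["clock"],st["contact_force"].round(1))
    c2=cams.capture("scene");im=np.hstack([c["image"][100:400,140:500],cv2.resize(c2["image"][250:400,290:440],None,fx=2,fy=2)])
    cv2.imwrite(f"pics/{tag}.png",im);return True
E
python3 - <<'E'
from h import *
from cell import manip,cams
insert(manip,cams,"in1")
E
```

```text
0.015 [-0.2 -0.7 -1.9] 0.0105 18.46
-0.005 [ 0.1 -0.6 -2.1] 0.0101 18.94
-0.02 [-1.2 -1.6 -1.6] 0.0105 19.34
-0.035 [ 0.1  0.  -1.8] 0.0103 19.74
-0.05 [ 0.5  0.3 -2.3] 0.0106 20.14
-0.065 [-0.4 -0.4 -2.4] 0.0107 20.54
-0.075 [-0.5  0.4 -1.4] 0.0101 20.86
-0.085 [ 0.4  1.1 -1.2] 0.0106 21.18
22.775 [ 0.2 -0.1 -1.4]
```

View pics/in1.png

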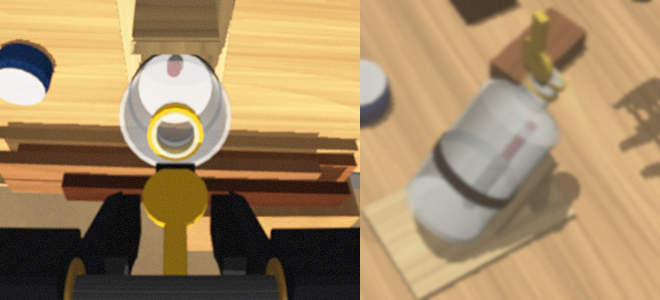

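The first bit lies inside the bottle: its red band shows through the wall at (520,140), the mouth at (176,132) is clear, and nothing is left in the fingers. Now the second bit.

```bash
python3 - <<'E'
from h import *
from cell import manip,cams
manip.move_pose([.471,-.206,.28],rot([0,0,-1],[1,0,0]))
if pick(manip,.471,-.206):
    pre(manip)
    st=manip.state();c=cams.capture("wrist")
    cv2.imwrite("pics/w6.png",c["image"][100:400,140:500])
    m=red(c);m[:,:290]=0;m[:,345:]=0
    for r in (293,309,325,357): w=np.nonzero(m[r])[0];print(r,w.min(),w.max())
    g=cv2.cvtColor(c["image"],cv2.COLOR_BGR2GRAY)
    for r in (236,240,244,250,262): print(r,g[r,290:346:2])
    insert(manip,cams,"in2")
E
```

```text
grip 0.011021810063841887 [ 0.78825149 -0.22079171  0.16442687] 26.675
up 0.010644518479827805 [-0.26175334 -0.60337017 -1.42992896] 27.8083
293 305 326
309 303 327
325 302 328
357 299 332
236 [213 230 239 207 125 116 107 108 103  98 104  93  94  91  84  92  98 102
 103 105 104 119 130 223 240 227 214 206]
240 [213 227 242 216 126 120 132 129 100  82  80  86  71  65  63  66  62  67
  81 124 134 111 142 231 239 223 212 194]
244 [215 217 237 237 192 119 106 104  83  68  70  68  77  84  79  82  77  81
  78  64  89 123 195 231 212 158 159 165]
250 [174 203 216 224 245 242 197  83  67  80  77  79  79  81  86  81  76  79
  80  76 132 225 224 165 144 159 166 169]
262 [231 222 216 201 184 173  98  57  72  81  83  78  80  75  83  77  81  75
  79  82  78 138 189 202 217 226 225 204]
0.015 [ 0.3  0.4 -1.3] 0.0105 29.58
-0.005 [ 0.3 -0.4 -1.5] 0.0104 30.07
-0.02 [ 0.6  0.4 -0.9] 0.0104 30.47
-0.035 [-0.6  0.4 -1.7] 0.0111 30.87
-0.05 [-0.1  0.1 -1.9] 0.0104 31.27
-0.065 [ 0.6  0.  -2.1] 0.0107 31.67
-0.075 [ 0.3 -0.5 -1.6] 0.0107 31.98
-0.085 [ 0.6  0.2 -2.2] 0.0103 32.3
33.9 [-0.7  0.7  0.3]
```

View pics/in2.png

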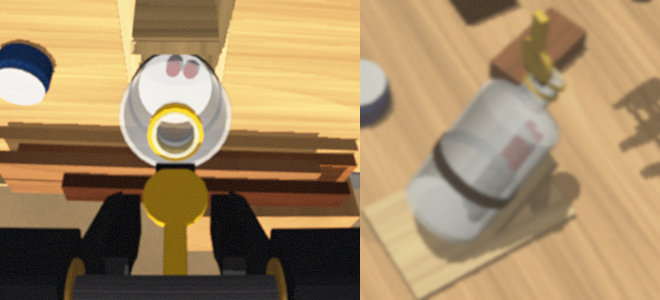

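Two red shank ends show inside the bottle at (174,66) and (191,69), and the mouth is clear. I'll retreat, check the rack and bystanders numerically, and hand in.

```bash
python3 - <<'E'
from h import *
from cell import manip,cams,order
manip.move_linear(M2+.19*zb,rate=.2);manip.move_pose([.292,.609,.239],[-.6959,-3.063,.003])
manip.dwell(.5)
c=cams.capture("top");o=load("top0.npz")
for a,ce,m in blobs(green(c),20):
    q=np.median(pts(c,m),0)
    if .4<q[0]<.55: print("green",q)
d=(np.abs(c["image"].astype(int)-o["image"]).max(2)>60)
for a,ce,m in blobs(d,15): print(a,ce.round())
print(manip.state()["clock"]);print(order.close_job())
E
```

```text
green [ 0.49605979 -0.63329019  0.18922053]
green [ 0.49748    -0.6070692   0.03101375]
green [ 0.47029057 -0.26527831  0.13835291]
green [ 0.47063909 -0.15678275  0.14065317]
35 [232. 252.]
38 [240. 261.]
47 [241. 274.]
75 [249. 291.]
30 [363. 292.]
25 [411. 291.]
29 [ 48. 388.]
50 [ 55. 394.]
36.7583
the job is handed in; nothing more can be done
None
```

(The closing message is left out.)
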